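# Change over the dies of a bench bender

### The arm

A 7-joint arm with a two-finger parallel gripper is mounted at the origin on a cart in front of the work surface, level with it; the furniture and walls round the work are solid. World frame = base frame: x ahead of the robot, y to its left, z up, the work surface at z = 0. Lengths are in m, angles in rad, forces in N, time in s.
With the tool pointing down it reaches from about 0.425 to 0.875 m from the base axis. Payload 4.7 kg.
Tool frame: the origin (TCP) lies at the very end of the fingers, on their centre line; the grasp point (between the pads) lies 19 mm behind it; z points along the fingers, y is the line along which they close (so a half turn about z gives the same grasp; the last joint's range is limited). The gripper opens to 85 mm and grips with 20 to 120 N. Pads are 22 mm wide; open, the fingers measure 114 mm over their backs; the gripper's body (76 mm by 85 mm) begins 54 mm behind the grasp point. The pads swing forward as they close: fully open they stand 13 mm farther back than shut.
Start: joints at [1.226, 0.321, -0.07, 1.45, 0.023, 1.371, -0.057], TCP at [0.228, -0.609, 0.205] pointing down, gripper open.
Joint ranges: [-2.86, 2.86], [-0.3, 2.09], [-1.38, 1.24], [0.06, 2.45], [-1.56, 4.7], [0.09, 2.05], [-2.69, 2.69]. Speed limits (rad/s): [2.57, 2.57, 3.14, 3.14, 3.14, 3.14, 3.14].

### API

Orientations are given as a unit quaternion [x, y, z, w].
In Python, from plant import telemetry, vision, ticket gives the robot as it stands.
- The arm moves only by the tool drive_tool, never from a script. Its argument "moves" is a list of rows, each a list of 7 numbers: the opening, from 0 (shut) to 1 (fully open), then the shift along the tool's x, y, z scaled (see below), then the turn, a rotation vector about the tool's x, y, z scaled (see below). A call has 1 to 5 rows; each row is the pose to reach, as a shift and turn from the pose commanded when the call began, along the tool's axes at that moment; what a row does not reach only later rows make up. The controller multiplies each number of a shift by 0.1 m and each number of a turn by 60 degrees. A row lasts 1/10 s, in which the tool goes at most 50 mm and 8.59 degrees, less where a joint would pass 70% of its speed; a pose out of reach is approached as far as the arm can. A call with a number of a shift or a turn outside -1 to 1 is refused whole. A call with a gripper value outside its range is refused whole. The fingers move at their own pace and stop on an object; the grip force is fixed at half the most. Time passes only in rows, so rows that repeat a pose let the fingers close. It gives the time, the measured TCP pose, the force, the opening and the grip force at its end, in the units of the state.
- telemetry.get_obs(): the state, without advancing time (a new reading comes with each control period).
- vision.capture(name): name is "scene" or "top" or "wrist"; returns a dict with "image" (480x640x3 uint8, red, green, blue), "z_map" (480x640 float32, m along the optical axis (not along the pixel's ray), 0 where there is no reading), "fx", "fy", "cx", "cy" (pixels), "T" (4x4, takes a point from camera to world coordinates); the wrist camera has in their place "T_tool_cam" (4x4, takes a point from camera to tool coordinates, whose origin is the TCP and whose axes are the flange's). Camera axes: x right, y up, looking along -z (the intrinsics and any distortion apply to the point x, -y, -z); pixel columns grow to the right and rows downward; lengths in m; the calibration is good to about 2 mm. A picture is of the moment at which its call begins: read the wrist's pose just before it.
- ticket.hand_in(): hands the job in; it is judged then, once.
The state is a dict: "time_s": time; "joint_pos": joint angles; "qvel": joint speeds; "tau": joint torques, N m; "position": TCP position; "tool_rot": TCP orientation; "force": force on the tool from outside, world axes, zero at the start; "ft_torque": the same for the moment, N m; "finger_gap": finger opening in m; "gripper_force": force on a finger pad.
Only numpy, scipy, OpenCV 4.12 (cv2) and the standard library are available. Lean on these libraries where they do the work, as an engineer would, in place of code of your own. Each camera call takes 0.05 s, during which the arm holds its last target. There are 200 camera calls.

### The job

Set the bench bender up for a tight bend: the small brass die goes on the centre pin with the red keeper collar back on top of it, the medium blue die on the follower pin of the swing arm, and the large bare-aluminium die on the front pin of the wooden rack, beside the black one; each must be slipped over its pin and lie flat, fully down. The pins are all taken, so lift the collar off first and use free bench top as a parking place on the way. Leave the black die, the oil bottle and the tape measure as they are.

Things in the scene. Friction and masses are not known exactly. Their poses are not given: they have to be found in the camera images.
- die_large: grooved round bending die, bare light-grey aluminium, 66 mm diameter and 24 mm high, with an 18 mm bore right through; origin at the centre of its underside, z along the bore (up). At the start it stands on the centre pin or on the rack pin (then die_medium is on the other of the two)
- die_medium: grooved round bending die, blue, 50 mm diameter and 24 mm high, with an 18 mm bore right through; origin at the centre of its underside, z along the bore (up). At the start it stands on the rack pin or on the centre pin
- die_small: grooved round bending die, brass-yellow, 38 mm diameter and 24 mm high, with an 18 mm bore right through; origin at the centre of its underside, z along the bore (up). At the start it stands on the follower pin
- collar: red keeper collar, ring 34 mm in diameter, 16 mm high, 18 mm bore; origin at the centre of its underside. Starts on top of the die on the centre pin, round that pin: it must come off before that die can, and go on again after the new die. Loose, held by its weight alone
- centre_pin: target: fixed steel pin 14 mm thick on the bender's green base plate; rises 46 mm from its seat, top 12 mm tapered to 6 mm. Origin on its axis at the seat (washer under the die, 22 mm above the bench); z up, -x along the swing arm to follower and handle. Base plate: x -60..+90 mm, 55 mm to either side, bolt heads 20 mm high; stop 44 mm high at x 58..88. A seated collar lies 24 mm above origin
- follower_pin: target: fixed steel pin 14 mm thick on the bender's swing arm, 95 mm from the centre pin towards the black handle; rises 34 mm from its seat, top 12 mm tapered to 6 mm. Origin on its axis at the seat, 22 mm above the bench. The fixed arm is 44 mm wide, 20 mm high; the handle, 28 mm thick, top 44 mm above the bench, ends 280 mm from the centre pin
- rack_pin: target: front pin (nearer the robot) of the fixed wooden die rack, like the follower pin; origin on its axis at the seat, 22 mm above the bench. The pale board, 20 mm high, reaches from -60 to +180 mm along this body's x (away from the robot), 42 mm to either side; its back pin at x = +120 mm carries the black die. Bender and rack stand side by side, either at the left, free bench top between them
- die_black: bystander: black die, 60 mm diameter, 24 mm high, on the back pin of the rack; not to be moved
- oil_bottle: bystander: standing oil bottle with a red spout, 54 mm diameter, 158 mm high, behind the work; origin at the centre of its underside
- tape_measure: bystander: yellow tape measure, 36 x 78 x 63 mm, standing to the left of the work; origin at the centre of its underside
Things that resemble listed ones, but are neither listed nor needed, are in the scene too. Leave any green or turquoise look-alike of the die_medium alone.

How it is judged:
By the outcome, as a careful person would: the job done as asked, in the order asked, and still so for the second after the job is handed in, with the robot touching nothing.
It also fails if it takes over 133 s, if anything falls off the work surface, if the arm or the gripper's body presses on something with over 40 N, if the wrist force passes 120 N, or if a joint passes its speed limit or range.

## Working session

There is one attempt and no reset: what is moved stays moved. The work goes in short steps, Python scripts to look and compute and a tool call to move; the robot and the scene stay as the last step left them, time stands still between calls to the robot, and variables do not carry over. Pictures are saved under pics/ and viewed, at most 14 in all, crops included, and the job is handed in when it is done.

Besides the shell and the picture viewer there is one more tool, called after ">>>" by a JSON object that holds its "op" and its "data", one argument or row to a line. drive_tool: Moves the arm, as the interface text tells. Shifts and turns lie within -1 to 1; 1 stands for 0.1 m of shift or 60 degrees of turn. Its arguments: {"type":"object","properties":{"moves":{"type":"array"}},"required":["moves"]}

```bash
ls; mkdir -p pics
python3 - <<'E'
from plant import telemetry, vision
import cv2, numpy as np
o=telemetry.get_obs(); print({k:np.round(v,3) for k,v in o.items()})
for n in ("scene","top"):
    c=vision.capture(n); cv2.imwrite(f"pics/{n}0.png",c["image"][:,:,::-1]); np.savez(f"{n}0.npz",**c)
    print(n,c["fx"],c["fy"],c["cx"],c["cy"],c["T"].round(3).tolist(),[k for k in c])
E
```

```text
pics
{'time_s': np.float64(0.0), 'joint_pos': array([ 1.226,  0.322, -0.07 ,  1.452,  0.023,  1.371, -0.057]), 'qvel': array([ 0.   ,  0.   ,  0.002,  0.002,  0.   ,  0.   , -0.001]), 'tau': array([ 1.0000e-03, -4.9358e+01, -3.8200e-01, -3.1433e+01,  1.3000e-02,
        1.1000e-02,  0.0000e+00]), 'position': array([ 0.228, -0.608,  0.204]), 'tool_rot': array([ 0.984,  0.178, -0.   , -0.001]), 'force': array([-0.398,  0.588,  0.291]), 'ft_torque': array([0.026, 0.032, 0.028]), 'gripper_force': np.float64(0.0), 'finger_gap': np.float64(0.085)}
scene 460.85391642064536 460.85391642064536 317.95443090032524 238.5892970897773 [[-0.723, 0.478, -0.499, 0.089], [-0.691, -0.515, 0.508, 0.613], [-0.014, 0.712, 0.702, 0.774], [0.0, 0.0, 0.0, 1.0]] ['image', 'z_map', 'fx', 'fy', 'cx', 'cy', 'T']
top 499.43124096077855 499.43124096077855 328.37223515120655 237.10157918233566 [[0.017, 0.982, -0.187, 0.367], [-1.0, 0.014, -0.014, 0.08], [-0.011, 0.187, 0.982, 1.254], [0.0, 0.0, 0.0, 1.0]] ['image', 'z_map', 'fx', 'fy', 'cx', 'cy', 'T']
```

View pics/top0.png

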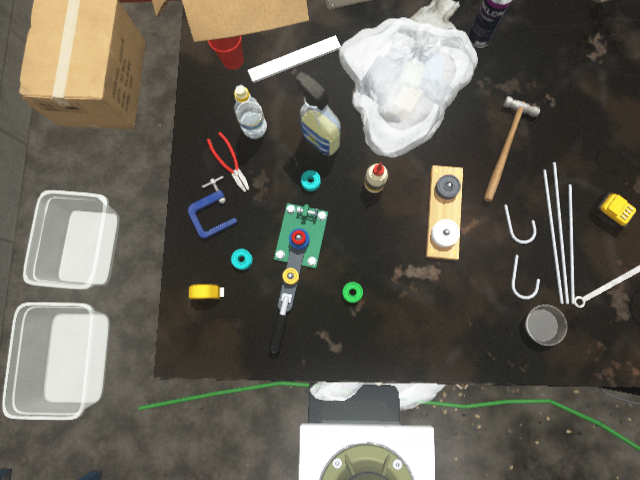

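View pics/scene0.png

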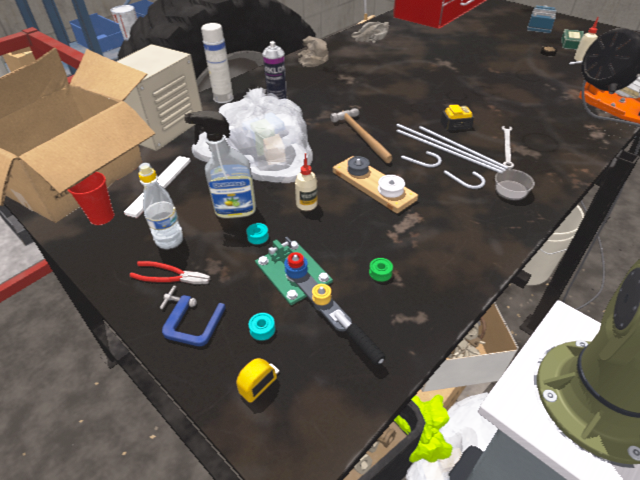

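The top view shows the bender at the left: red collar over the blue die at (298,238), the brass die on the follower pin at (290,276), and the handle running to (275,352). The rack is at the right, with the aluminium die on its front pin at (445,235) and the black die at (448,186). The look-alikes are turquoise at (311,181) and (241,259), and green at (352,292). The scene view agrees. The large die is already on its pin, so only its seating needs checking.

```bash
cat > h.py <<'E'
import numpy as np, cv2
from plant import telemetry, vision
from scipy.spatial.transform import Rotation as R
def tool():
    o=telemetry.get_obs(); M=np.eye(4); M[:3,:3]=R.from_quat(o["tool_rot"]).as_matrix(); M[:3,3]=o["position"]; return M
def ray(c,u,v,z,T=None):
    T=c["T"] if T is None else T
    d=T[:3,:3]@np.array([(u-c["cx"])/c["fx"],-(v-c["cy"])/c["fy"],-1.]); p=T[:3,3]
    return p+d*(z-p[2])/d[2]
def cloud(c,T=None):
    T=c["T"] if T is None else T
    v,u=np.mgrid[:480,:640]; z=np.asarray(c["z_map"],float)
    P=np.stack([(u-c["cx"])/c["fx"]*z,-(v-c["cy"])/c["fy"]*z,-z],-1)@T[:3,:3].T+T[:3,3]; P[z==0]=np.nan; return P
def to_tool(p,yaw=None):
    M=tool(); return (np.asarray(p)-M[:3,3])@M[:3,:3]
HSV=dict(red=((0,150,60),(6,255,255)),blue=((106,120,40),(125,255,255)),yel=((18,120,100),(32,255,255)),cyan=((80,120,60),(98,255,255)),green=((50,100,60),(78,255,255)))
def mask(c,k):
    h=cv2.cvtColor(np.ascontiguousarray(c["image"]),cv2.COLOR_RGB2HSV); return cv2.inRange(h,*[np.array(x) for x in HSV[k]])
E
python3 - <<'E'
from h import *
for n in("top","scene"):
    c={k:v for k,v in np.load(f"{n}0.npz").items()}; P=cloud(c)
    for k in("red","blue","yel","cyan","green"):
        m=mask(c,k); nn,l,st,ce=cv2.connectedComponentsWithStats(m)
        for i in range(1,nn):
            if st[i,4]<60: continue
            q=P[l==i]; q=q[np.isfinite(q[:,0])]
            if len(q)==0 or q[:,2].max()<-.02: continue
            q=q[np.isfinite(q[:,0])]; med=np.median(q,0)
            if .3<med[0]<.9 and -.5<med[1]<.45: 
                t=np.percentile(q[:,2],90); tp=q[q[:,2]>t-.006]
                print(n,k,ce[i].round(1),st[i].tolist(),med.round(3),"z90",t.round(3),"topmid",((tp.min(0)+tp.max(0))/2).round(4),np.ptp(tp,0).round(3))
c={k:v for k,v in np.load("top0.npz").items()}; P=cloud(c)
for u0,v0 in((445,235),(448,186)):
    q=P[v0-28:v0+28,u0-28:u0+28].reshape(-1,3)
    for lo,hi in((.035,.05),(.05,.07)):
        s=q[(q[:,2]>lo)&(q[:,2]<hi)]
        if len(s): print(u0,len(s),((s.min(0)+s.max(0))/2).round(4),np.ptp(s,0).round(3),np.median(s[:,2]).round(4))
b=P[330:350,270:285].reshape(-1,3); b=b[b[:,2]>.03]; print("handle",b.mean(0),len(b))
print(P[300:320,380:400].reshape(-1,3).mean(0))
E
```

```text
top red [229.7 149.5] [218, 132, 21, 38, 161] [0.837 0.358 0.009] z90 0.013 topmid [0.8324 0.3656 0.0124] [0.103 0.057 0.01 ]
top red [218.3 156.7] [207, 139, 27, 34, 170] [0.812 0.392 0.009] z90 0.013 topmid [0.8169 0.3861 0.0116] [0.088 0.074 0.009]
top red [378.2 169.4] [373, 163, 11, 12, 89] [ 0.747 -0.019  0.119] z90 0.143 topmid [ 0.7482 -0.0205  0.1476] [0.005 0.007 0.021]
top red [298.1 237.1] [292, 231, 13, 13, 98] [0.593 0.17  0.061] z90 0.065 topmid [0.5931 0.1704 0.0636] [0.031 0.029 0.008]
top blue [205.8 212.9] [188, 190, 49, 48, 586] [0.669 0.417 0.015] z90 0.018 topmid [0.6589 0.397  0.0185] [0.121 0.124 0.012]
top blue [299.6 241.4] [289, 229, 20, 21, 129] [0.581 0.166 0.045] z90 0.048 topmid [0.5927 0.1707 0.0468] [0.049 0.047 0.009]
top yel [290.  275.9] [282, 268, 17, 17, 190] [0.5   0.189 0.045] z90 0.048 topmid [0.4997 0.1889 0.0468] [0.035 0.034 0.009]
top yel [203.9 291.2] [188, 284, 32, 15, 451] [0.459 0.393 0.057] z90 0.064 topmid [0.4576 0.4019 0.064 ] [0.032 0.045 0.013]
top cyan [310.5 180.1] [301, 170, 20, 22, 343] [0.752 0.146 0.021] z90 0.025 topmid [0
[... 2344 characters left out ...]
05  0.008]
scene cyan [261.6 326. ] [248, 312, 28, 29, 632] [0.539 0.317 0.02 ] z90 0.023 topmid [0.5436 0.3173 0.0214] [0.051 0.049 0.008]
scene green [286.9 270.5] [255, 240, 70, 65, 1311] [0.619 0.19  0.009] z90 0.014 topmid [0.6116 0.1721 0.0267] [0.152 0.129 0.037]
scene green [380.5 269.2] [369, 258, 24, 24, 489] [0.462 0.043 0.02 ] z90 0.023 topmid [0.4644 0.0384 0.0215] [0.05  0.05  0.009]
445 535 [ 0.6135 -0.1919  0.0426] [0.065 0.065 0.015] 0.044
445 19 [ 0.6119 -0.1843  0.0534] [0.057 0.05  0.007] 0.0519
448 420 [ 0.7322 -0.2017  0.0432] [0.059 0.059 0.014] 0.0444
448 17 [ 0.7348 -0.1982  0.0529] [0.023 0.053 0.006] 0.051
handle [0.34827456 0.21698972 0.04033532] 219
[nan nan nan]
```

Large die: its top is level with the black one (44 mm in both), 65 mm wide, so it is seated and can stay. Pins: centre about (0.593, 0.171), follower about (0.4995, 0.1895), 95 mm apart as they should be. The bender's yaw is -11.2°. Moving over.

>>> {"op": "drive_tool", "data": {
  "moves": [
    [1, 0.5, -0.5, 0, 0, 0, 0],
    [1, 1, -1, 0, 0, 0, 0],
    [1, 1, -1, 0, 0, 0, 0],
    [1, 1, -1, 0, 0, 0, 0]
  ]
}}

```text
time_s: 0.5
position: [0.2913, -0.4739, 0.2047]
tool_rot: [0.983, 0.183, 0.001, -0.001]
force: [0.1, -0.1, -0.2]
finger_gap: 0.0858
gripper_force: 0.0
```

>>> {"op": "drive_tool", "data": {
  "moves": [
    [1, 1, -1, 0, 0, 0, 0],
    [1, 1, -1, 0, 0, 0, 0],
    [1, 1, -1, 0, 0, 0, 0],
    [1, 1, -1, 0, 0, 0, 0]
  ]
}}

```text
time_s: 0.9
position: [0.3486, -0.3457, 0.2048]
tool_rot: [0.983, 0.183, 0.001, -0.001]
force: [-0.2, -0.7, 0.2]
finger_gap: 0.0852
gripper_force: 0.0
```

>>> {"op": "drive_tool", "data": {
  "moves": [
    [1, 1, -1, 0, 0, 0, 0],
    [1, 1, -1, 0, 0, 0, 0],
    [1, 1, -1, 0, 0, 0, 0],
    [1, 1, -1, 0, 0, 0, 0]
  ]
}}

```text
time_s: 1.3
position: [0.4063, -0.2175, 0.2049]
tool_rot: [0.983, 0.183, 0.001, -0.0]
force: [-0.6, -0.9, 0.1]
finger_gap: 0.0857
gripper_force: 0.0
```

>>> {"op": "drive_tool", "data": {
  "moves": [
    [1, 1, -1, 0, 0, 0, 0],
    [1, 1, -1, 0, 0, 0, 0],
    [1, 1, -1, 0, 0, 0, 0],
    [1, 1, -1, 0, 0, 0, 0]
  ]
}}

```text
time_s: 1.7
position: [0.4644, -0.0888, 0.2049]
tool_rot: [0.983, 0.183, 0.001, -0.001]
force: [0.1, 0.3, -0.6]
finger_gap: 0.0853
gripper_force: 0.0
```

>>> {"op": "drive_tool", "data": {
  "moves": [
    [0.8, 1, -1, 0, 0, 0, 0.528],
    [0.8, 1, -1, 0, 0, 0, 0.528],
    [0.8, 1, -1, 0, 0, 0, 0.528],
    [0.8, 1, -1, 0, 0, 0, 0.528],
    [0.8, 1, -1, 0, 0, 0, 0.528]
  ]
}}

```text
time_s: 2.2
position: [0.5218, 0.0367, 0.2043]
tool_rot: [0.995, -0.097, -0.0, -0.001]
force: [0.1, -0.7, 0.6]
finger_gap: 0.0684
gripper_force: 0.0
```

>>> {"op": "drive_tool", "data": {
  "moves": [
    [0.8, 0.44, -1, 0, 0, 0, 0],
    [0.8, 0.44, -1, 0, 0, 0, 0],
    [0.8, 0.44, -1, 0, 0, 0, 0]
  ]
}}

```text
time_s: 2.5
position: [0.5851, 0.1281, 0.2033]
tool_rot: [0.995, -0.095, -0.001, -0.002]
force: [-0.3, 0.6, -0.6]
finger_gap: 0.068
gripper_force: 0.0
```

>>> {"op": "drive_tool", "data": {
  "moves": [
    [0.8, 0, -0.45, 0, 0, 0, 0],
    [0.8, 0, -0.45, 0, 0, 0, 0],
    [0.8, 0, -0.45, 0, 0, 0, 0],
    [0.8, 0, -0.45, 0, 0, 0, 0]
  ]
}}

```text
time_s: 2.9
position: [0.5925, 0.1661, 0.204]
tool_rot: [0.995, -0.098, -0.0, 0.001]
force: [0.8, -0.8, -0.3]
finger_gap: 0.0686
gripper_force: 0.0
```

```bash
cat >> h.py <<'E'
def wrist(name=None):
    M=tool(); c=vision.capture("wrist"); T=M@c["T_tool_cam"]
    if name: cv2.imwrite(f"pics/{name}.png",c["image"][:,:,::-1])
    return c,T
def blobs(c,T,ks,minpx=300):
    P=cloud(c,T)
    for k in ks:
        nn,l,st,ce=cv2.connectedComponentsWithStats(mask(c,k))
        for i in range(1,nn):
            if st[i,4]<minpx: continue
            q=P[l==i]; q=q[np.isfinite(q[:,0])]
            if len(q)<50: continue
            t=np.percentile(q[:,2],90); tp=q[q[:,2]>t-.005]
            print(k,ce[i].round(0),st[i].tolist(),"z90",t.round(4),"topmid",((np.percentile(tp,1,0)+np.percentile(tp,99,0))/2).round(4),np.ptp(tp,0).round(3))
E
python3 - <<'E'
from h import *
c,T=wrist("w1"); print(tool().round(4).tolist(), c["T_tool_cam"].round(3).tolist(), telemetry.get_obs()["joint_pos"].round(2))
blobs(c,T,["red","blue","yel"])
E
```

```text
[[0.9806, -0.1959, -0.0003, 0.5925], [-0.1959, -0.9806, -0.0017, 0.166], [0.0001, 0.0017, -1.0, 0.2042], [0.0, 0.0, 0.0, 1.0]] [[0.0, 0.949, 0.316, 0.081], [1.0, 0.0, -0.001, -0.0], [-0.001, 0.316, -0.949, -0.168], [0.0, 0.0, 0.0, 1.0]] [ 0.3   0.34 -0.78  1.52  0.24  1.38 -2.26]
red [35. 20.] [0, 0, 71, 43, 783] z90 0.0105 topmid [0.7905 0.3706 0.0087] [0.04  0.047 0.007]
red [317. 213.] [298, 192, 39, 42, 1002] z90 0.0619 topmid [0.5952 0.171  0.0602] [0.034 0.033 0.007]
blue [ 47. 168.] [1, 106, 142, 141, 3617] z90 0.0154 topmid [0.6605 0.3927 0.0135] [0.126 0.119 0.007]
blue [318. 202.] [290, 178, 56, 59, 994] z90 0.0458 topmid [0.595  0.171  0.0443] [0.05  0.049 0.006]
yel [322. 308.] [298, 287, 41, 38, 311] z90 0.0458 topmid [0.5017 0.1906 0.0438] [0.038 0.037 0.006]
yel [136. 363.] [88, 338, 86, 49, 1830] z90 0.0576 topmid [0.5386 0.3162 0.1683] [0.158 0.216 0.233]
```

View pics/w1.png

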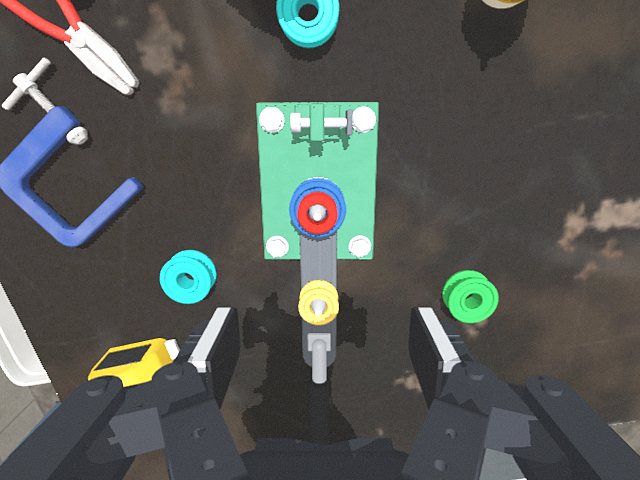

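The wrist view shows the collar at (317,213) on the blue die, the brass die at (320,305), and the jaws parallel to the arm. The collar measures about (0.594, 0.171), matching the other views. I'll grip it just above the blue die.

>>> {"op": "drive_tool", "data": {
  "moves": [
    [0.65, 0.01, -0.05, 0.4, 0, 0, 0],
    [0.65, 0.01, -0.05, 0.8, 0, 0, 0],
    [0.65, 0.01, -0.05, 1, 0, 0, 0],
    [0.65, 0.01, -0.05, 1, 0, 0, 0]
  ]
}}

```text
time_s: 3.35
position: [0.5919, 0.1702, 0.1011]
tool_rot: [0.995, -0.098, -0.003, 0.002]
force: [-0.0, -0.9, 0.4]
finger_gap: 0.0552
gripper_force: 0.0
```

>>> {"op": "drive_tool", "data": {
  "moves": [
    [0.65, 0, 0, 0.2, 0, 0, 0],
    [0.65, 0, 0, 0.4, 0, 0, 0],
    [0.65, 0, 0, 0.55, 0, 0, 0],
    [0.65, 0, 0, 0.55, 0, 0, 0],
    [0.65, 0, 0, 0.55, 0, 0, 0]
  ]
}}

```text
time_s: 3.85
position: [0.5946, 0.1733, 0.0505]
tool_rot: [0.995, -0.097, 0.001, -0.0]
force: [-0.3, 0.9, 0.3]
finger_gap: 0.0558
gripper_force: 0.0
```

>>> {"op": "drive_tool", "data": {
  "moves": [
    [0.3, 0, 0, 0, 0, 0, 0],
    [0.3, 0, 0, 0, 0, 0, 0],
    [0.3, 0, 0, 0, 0, 0, 0],
    [0.3, 0, 0, 0, 0, 0, 0],
    [0.3, 0, 0, 0, 0, 0, 0]
  ]
}}

```text
time_s: 4.35
position: [0.594, 0.1736, 0.0497]
tool_rot: [0.995, -0.097, 0.0, 0.0]
force: [-0.2, -0.1, -0.2]
finger_gap: 0.0257
gripper_force: 0.0
```

Run:
```python
from h import *
c,T=wrist("w2"); print(tool()[:3,3].round(4),telemetry.get_obs()["finger_gap"])
blobs(c,T,["red","blue","yel"])
c=vision.capture("scene"); blobs(c,c["T"],["red"],60)
cv2.imwrite("pics/s2.png",cv2.resize(c["image"][180:360,220:420,::-1],None,fx=3,fy=3))
```

```text
[0.5939 0.1736 0.0496] 0.025622270719555265
red [327. 291.] [292, 254, 74, 77, 3518] z90 0.0617 topmid [0.5956 0.1712 0.0598] [0.034 0.033 0.023]
blue [ 20. 239.] [0, 218, 39, 55, 664] z90 0.0135 topmid [0.6389 0.3459 0.0118] [0.026 0.027 0.007]
blue [328. 255.] [279, 224, 100, 76, 3375] z90 0.0455 topmid [0.6021 0.1711 0.044 ] [0.038 0.049 0.007]
yel [327. 412.] [295, 383, 67, 62, 2934] z90 0.0455 topmid [0.5492 0.189  0.0949] [0.113 0.044 0.11 ]
red [403.   4.] [394, 0, 27, 12, 160] z90 0.0855 topmid [ 1.3064 -1.2498  0.0883] [0.073 0.02  0.015]
red [593.  28.] [588, 19, 10, 14, 60] z90 0.1365 topmid [ 0.5774 -1.3549  0.1399] [0.004 0.015 0.014]
red [39. 48.] [0, 34, 83, 34, 984] z90 0.0513 topmid [2.1264 0.0616 0.0505] [0.446 0.175 0.009]
red [ 94. 198.] [67, 172, 47, 53, 1448] z90 0.1024 topmid [1.0916 0.3706 0.1042] [0.077 0.086 0.014]
red [296. 260.] [289, 252, 14, 16, 125] z90 0.0613 topmid [0.5906 0.1725 0.0597] [0.031 0.034 0.006]
red [ 24. 280.] [0, 260, 52, 42, 689] z90 -0.5775 topmid [ 1.607   0.57   -0.4478] [0.349 0.185 0.272]
red [160. 266.] [137, 261, 46, 13, 243] z90 0.0105 topmid [0.8313 0.3676 0.0093] [0.105 0.058 0.008]
red [155. 278.] [130, 273, 51, 9, 258] z90 0.0106 topmid [0.8159 0.3878 0.009 ] [0.091 0.073 0.008]
```

View pics/w2.png

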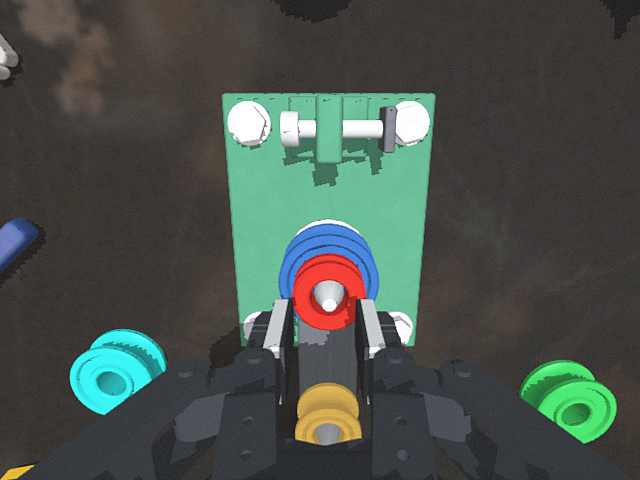

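The wrist view shows the red collar at (329,291), still in place on the blue die, with the finger tips level with its sides at (290,305) and (362,305). The gap reads 25.6 mm with no force, so I'll close fully to see whether the jaws meet it.

>>> {"op": "drive_tool", "data": {
  "moves": [
    [0, 0, 0, 0, 0, 0, 0],
    [0, 0, 0, 0, 0, 0, 0],
    [0, 0, 0, 0, 0, 0, 0]
  ]
}}

```text
time_s: 4.75
position: [0.5938, 0.1736, 0.0495]
tool_rot: [0.995, -0.097, -0.0, 0.0]
force: [0.8, 0.3, -0.6]
finger_gap: -0.0002
gripper_force: 0.0
```

Run:
```python
from h import *
c,T=wrist(); print(c["fx"],c["cy"],telemetry.get_obs()["finger_gap"],telemetry.get_obs()["gripper_force"])
blobs(c,T,["red"])
cv2.imwrite("pics/w3.png",cv2.resize(c["image"][220:420,220:440,::-1],None,fx=3,fy=3))
P=cloud(c,T)
for v in range(290,345,8): print(v,[tuple(P[v,u].round(3)) for u in (275,283,290,363,370,380)])
```

```text
384.5432053158647 241.73051860439205 0.00029747122185472486 0.0
red [330. 281.] [292, 254, 74, 62, 2572] z90 0.0617 topmid [0.5989 0.171  0.0598] [0.029 0.033 0.024]
290 [(np.float64(0.581), np.float64(0.206), np.float64(0.009)), (np.float64(0.596), np.float64(0.194), np.float64(0.045)), (np.float64(0.595), np.float64(0.191), np.float64(0.044)), (np.float64(0.596), np.float64(0.155), np.float64(0.061)), (np.float64(0.588), np.float64(0.152), np.float64(0.046)), (np.float64(0.568), np.float64(0.144), np.float64(0.008))]
298 [(np.float64(0.576), np.float64(0.207), np.float64(0.01)), (np.float64(0.591), np.float64(0.195), np.float64(0.045)), (np.float64(0.59), np.float64(0.192), np.float64(0.044)), (np.float64(0.592), np.float64(0.156), np.float64(0.061)), (np.float64(0.584), np.float64(0.152), np.float64(0.046)), (np.float64(0.564), np.float64(0.145), np.float64(0.01))]
306 [(np.float64(0.57), np.float64(0.209), np.float64(0.008)), (np.float64(0.57), np.float64(0.203), np.float64(0.01)), (np.float64(0.587), np.float64(0.192), np.float64(0.045)), (np.float64(0.588), np.float64(0.157), n
[... 859 characters left out ...]
oat64(0.555), np.float64(0.212), np.float64(0.011)), (np.float64(0.554), np.float64(0.207), np.float64(0.01)), (np.float64(0.602), np.float64(0.185), np.float64(0.096)), (np.float64(0.544), np.float64(0.159), np.float64(0.009)), (np.float64(0.543), np.float64(0.154), np.float64(0.01)), (np.float64(0.543), np.float64(0.149), np.float64(0.012))]
338 [(np.float64(0.549), np.float64(0.213), np.float64(0.01)), (np.float64(0.547), np.float64(0.209), np.float64(0.008)), (np.float64(0.602), np.float64(0.184), np.float64(0.101)), (np.float64(0.538), np.float64(0.16), np.float64(0.009)), (np.float64(0.538), np.float64(0.155), np.float64(0.01)), (np.float64(0.537), np.float64(0.149), np.float64(0.01))]
```

View pics/w3.png

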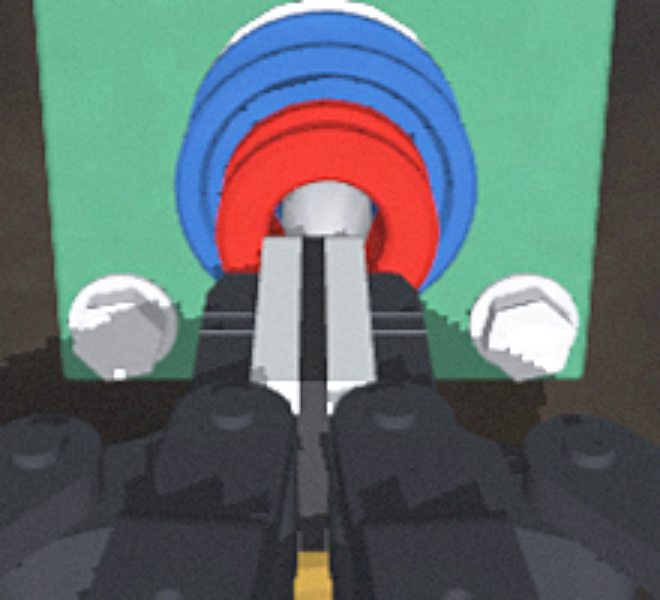

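Run:
```python
from h import *
c,T=wrist(); P=cloud(c,T); Q=cloud(c,c["T_tool_cam"])
for u in (312,320,336,342):
    print(u,[(v,*Q[v,u].round(4).tolist(),round(float(P[v,u][2]),4)) for v in range(294,350,6)])
```

```text
312 [(294, -0.0036, -0.0059, 0.0035, 0.046), (300, 0.0113, -0.0048, -0.0322, 0.0817), (306, 0.0112, -0.0047, -0.037, 0.0866), (312, 0.0107, -0.0046, -0.0407, 0.0902), (318, 0.0108, -0.0044, -0.0454, 0.0949), (324, 0.0112, -0.0043, -0.0502, 0.0997), (330, 0.0102, -0.0042, -0.0525, 0.102), (336, 0.0111, -0.0041, -0.0576, 0.1071), (342, 0.0111, -0.004, -0.0612, 0.1107), (348, 0.0103, -0.0039, -0.0632, 0.1128)]
320 [(294, 0.0038, -0.0018, -0.0117, 0.0612), (300, 0.0109, -0.0016, -0.0314, 0.0809), (306, 0.0106, -0.0016, -0.0357, 0.0853), (312, 0.0103, -0.0016, -0.0401, 0.0896), (318, 0.0112, -0.0015, -0.0459, 0.0955), (324, 0.0105, -0.0015, -0.0489, 0.0984), (330, 0.0107, -0.0015, -0.0533, 0.1029), (336, 0.0109, -0.0014, -0.0573, 0.1068), (342, 0.0112, -0.0014, -0.0613, 0.1108), (348, 0.011, -0.0014, -0.0644, 0.1139)]
336 [(294, 0.0044, 0.0053, -0.0128, 0.0624), (300, 0.0109, 0.0047, -0.0313, 0.0808), (306, 0.011, 0.0045, -0.0366, 0.0861), (312, 0.0112, 0.0044, -0.0416, 0.0911), (318, 0.0109, 0.0042, -0.0454, 0.095), (324, 0.0111, 0.0041, -0.05, 0.0995), (330, 0.0107, 0.004, -0.0532, 0.1028), (336, 0.0119, 0.0038, -0.0589, 0.1084), (342, 0.0102, 0.0038, -0.0598, 0.1094), (348, 0.0102, 0.0037, -0.0631, 0.1127)]
342 [(294, 0.0012, 0.0084, -0.0063, 0.0559), (300, -0.0048, 0.0087, -0.0007, 0.0503), (306, -0.0044, 0.0084, -0.0076, 0.0571), (312, 0.0068, 0.007, -0.0337, 0.0832), (318, 0.0073, 0.0068, -0.0391, 0.0886), (324, 0.0105, 0.0062, -0.0491, 0.0986), (330, 0.011, 0.006, -0.0538, 0.1033), (336, 0.0106, 0.0059, -0.0569, 0.1065), (342, 0.0107, 0.0057, -0.0606, 0.1101), (348, 0.0118, 0.0055, -0.0655, 0.115)]
```

The picture, a crop around (330,300), shows the shut pads above the collar and pin. Depth puts their ends about 31 mm behind the reported TCP, at z 0.081, so the true finger end is higher than reported. I'll open the jaws and measure how the tip offset depends on the opening.

>>> {"op": "drive_tool", "data": {
  "moves": [
    [0.4, 0, 0, 0, 0, 0, 0],
    [0.4, 0, 0, 0, 0, 0, 0],
    [0.4, 0, 0, 0, 0, 0, 0],
    [0.4, 0, 0, 0, 0, 0, 0]
  ]
}}

```text
time_s: 5.25
position: [0.5939, 0.1736, 0.0496]
tool_rot: [0.995, -0.097, 0.0, 0.0]
force: [-0.2, -0.7, -0.2]
finger_gap: 0.0342
gripper_force: 0.0
```

```bash
cat >> h.py <<'E'
def tips():
    c=vision.capture("wrist"); Q=cloud(c,c["T_tool_cam"])
    s=(abs(Q[...,0]-.011)<.0022)&(abs(Q[...,1])<.055)&(Q[...,2]<-.015)&(Q[...,2]>-.055)
    for sg in(-1,1):
        q=Q[s&(sg*Q[...,1]>0)]
        if len(q): print("side",sg,len(q),"tip z",np.percentile(q[:,2],99).round(4),"inner",abs(q[:,1]).min().round(4))
E
python3 - <<'E'
from h import *
print(telemetry.get_obs()["finger_gap"],tool()[:3,3]); tips()
c=vision.capture("scene"); P=cloud(c)
q=P[150:300,200:420].reshape(-1,3); M=tool(); t=(q-M[:3,3])@M[:3,:3]
s=t[(abs(t[:,0])<.011)&(abs(abs(t[:,1])-.025)<.010)&(t[:,2]<-.017)&(t[:,2]>-.08)]
print("scene check", len(s), np.sort(s[:,2])[-8:])
E
```

```text
0.03415889234918142 [0.59392444 0.17357667 0.04960108]
side -1 633 tip z -0.0307 inner 0.0172
side 1 636 tip z -0.0311 inner 0.0166
scene check 232 [-0.03024211 -0.03014904 -0.02930629 -0.0292792  -0.02873885 -0.02856098
 -0.02850113 -0.0257774 ]
```

Two views agree: the finger end is about 31 mm above the reported TCP, so I'll use that offset. Open, centre, and go down 30 mm.

>>> {"op": "drive_tool", "data": {
  "moves": [
    [0.65, 0.015, 0.023, 0, 0, 0, 0],
    [0.65, 0.015, 0.023, 0, 0, 0, 0],
    [0.65, 0.015, 0.023, 0.1, 0, 0, 0],
    [0.65, 0.015, 0.023, 0.2, 0, 0, 0],
    [0.65, 0.015, 0.023, 0.3, 0, 0, 0]
  ]
}}

```text
time_s: 5.85
position: [0.5944, 0.1709, 0.0182]
tool_rot: [0.995, -0.097, -0.0, 0.0]
force: [0.2, 0.2, 0.2]
finger_gap: 0.0555
gripper_force: 0.0
```

>>> {"op": "drive_tool", "data": {
  "moves": [
    [0.65, 0, 0, 0, 0, 0, 0],
    [0.3, 0, 0, 0, 0, 0, 0],
    [0.3, 0, 0, 0, 0, 0, 0],
    [0.3, 0, 0, 0, 0, 0, 0],
    [0.3, 0, 0, 0, 0, 0, 0]
  ]
}}

```text
time_s: 6.35
position: [0.5952, 0.1712, 0.0199]
tool_rot: [0.995, -0.097, 0.0, -0.0]
force: [0.7, 0.2, 1.3]
finger_gap: 0.0322
gripper_force: 59.5
```

Collar gripped (59.5 N). Lift it and park it on the bare bench near (0.61, 0.035).

>>> {"op": "drive_tool", "data": {
  "moves": [
    [0.3, 0, 0, -0.1, 0, 0, 0],
    [0.3, 0, 0, -0.3, 0, 0, 0],
    [0.3, 0, 0, -0.6, 0, 0, 0],
    [0.3, 0, 0, -0.6, 0, 0, 0],
    [0.3, 0, 0, -0.6, 0, 0, 0]
  ]
}}

```text
time_s: 6.85
position: [0.5956, 0.1712, 0.0808]
tool_rot: [0.995, -0.097, 0.001, -0.0]
force: [-0.4, -0.8, -1.2]
finger_gap: 0.0316
gripper_force: 59.5
```

>>> {"op": "drive_tool", "data": {
  "moves": [
    [0.3, 0.2, 0.4, 0, 0, 0, 0],
    [0.3, 0.4, 0.8, 0, 0, 0, 0],
    [0.3, 0.4, 1, 0, 0, 0, 0],
    [0.3, 0.4, 1, 0, 0, 0, 0]
  ]
}}

```text
time_s: 7.25
position: [0.6142, 0.0591, 0.0778]
tool_rot: [0.995, -0.101, -0.001, 0.002]
force: [0.6, 0.1, -1.9]
finger_gap: 0.0318
gripper_force: 59.6
```

>>> {"op": "drive_tool", "data": {
  "moves": [
    [0.3, 0, 0.3, 0, 0, 0, 0],
    [0.3, 0, 0.3, 0.3, 0, 0, 0],
    [0.3, 0, 0.3, 0.6, 0, 0, 0],
    [0.3, 0, 0.3, 0.8, 0, 0, 0],
    [0.3, 0, 0.3, 0.8, 0, 0, 0]
  ]
}}

```text
time_s: 7.75
position: [0.6053, 0.0367, -0.0043]
tool_rot: [0.995, -0.096, -0.004, 0.0]
force: [-0.2, -1.1, -0.8]
finger_gap: 0.0319
gripper_force: 59.7
```

>>> {"op": "drive_tool", "data": {
  "moves": [
    [0.3, 0, 0, 0.08, 0, 0, 0],
    [0.3, 0, 0, 0.16, 0, 0, 0],
    [0.3, 0, 0, 0.22, 0, 0, 0],
    [0.3, 0, 0, 0.22, 0, 0, 0],
    [0.3, 0, 0, 0.22, 0, 0, 0]
  ]
}}

```text
time_s: 8.25
position: [0.6093, 0.0359, -0.0221]
tool_rot: [0.995, -0.097, 0.0, 0.0]
force: [0.3, -0.7, -0.9]
finger_gap: 0.0317
gripper_force: 59.7
```

>>> {"op": "drive_tool", "data": {
  "moves": [
    [0.3, 0, 0, 0.015, 0, 0, 0],
    [0.3, 0, 0, 0.03, 0, 0, 0],
    [0.3, 0, 0, 0.03, 0, 0, 0]
  ]
}}

```text
time_s: 8.55
position: [0.609, 0.0357, -0.0255]
tool_rot: [0.995, -0.097, -0.0, 0.0]
force: [-0.0, 0.2, -0.5]
finger_gap: 0.0322
gripper_force: 59.7
```

>>> {"op": "drive_tool", "data": {
  "moves": [
    [0.6, 0, 0, 0, 0, 0, 0],
    [0.6, 0, 0, 0, 0, 0, 0],
    [0.6, 0, 0, 0, 0, 0, 0],
    [0.6, 0, 0, 0, 0, 0, 0]
  ]
}}

```text
time_s: 8.95
position: [0.6092, 0.0357, -0.0253]
tool_rot: [0.995, -0.097, 0.0, 0.0]
force: [0.3, 0.3, -0.1]
finger_gap: 0.0511
gripper_force: 0.0
```

>>> {"op": "drive_tool", "data": {
  "moves": [
    [0.6, 0, 0, -0.2, 0, 0, 0],
    [0.6, 0, 0, -0.6, 0, 0, 0],
    [0.85, 0, 0, -1, 0, 0, 0],
    [0.85, 0, 0, -1, 0, 0, 0],
    [0.85, 0, 0, -1, 0, 0, 0]
  ]
}}

```text
time_s: 9.45
position: [0.6099, 0.0358, 0.0758]
tool_rot: [0.995, -0.097, 0.001, 0.0]
force: [-0.3, 0.5, -0.7]
finger_gap: 0.0725
gripper_force: 0.0
```

>>> {"op": "drive_tool", "data": {
  "moves": [
    [0.85, -0.2, -0.5, -0.2, 0, 0, 0],
    [0.85, -0.4, -1, -0.2, 0, 0, 0],
    [0.85, -0.4, -1, -0.2, 0, 0, 0],
    [0.85, -0.4, -1, -0.2, 0, 0, 0],
    [0.85, -0.4, -1, -0.2, 0, 0, 0]
  ]
}}

```text
time_s: 9.95
position: [0.5887, 0.1398, 0.0931]
tool_rot: [0.995, -0.097, -0.001, 0.001]
force: [0.4, -0.6, -0.2]
finger_gap: 0.0725
gripper_force: 0.0
```

Run:
```python
from h import *
print(tool()[:3,3].round(4))
c,T=wrist("w4"); blobs(c,T,["red","blue","yel"])
```

```text
[0.5887 0.1398 0.0931]
red [473. 178.] [444, 152, 59, 55, 2226] z90 0.0158 topmid [0.6093 0.0366 0.014 ] [0.034 0.034 0.007]
blue [ 17. 223.] [0, 204, 33, 48, 512] z90 0.0133 topmid [0.6385 0.3469 0.0117] [0.027 0.029 0.007]
blue [272. 249.] [230, 208, 83, 85, 4858] z90 0.0455 topmid [0.5954 0.1709 0.044 ] [0.05  0.05  0.024]
yel [279. 375.] [249, 344, 58, 65, 2579] z90 0.0457 topmid [0.5025 0.1893 0.0438] [0.038 0.038 0.006]
```

View pics/w4.png

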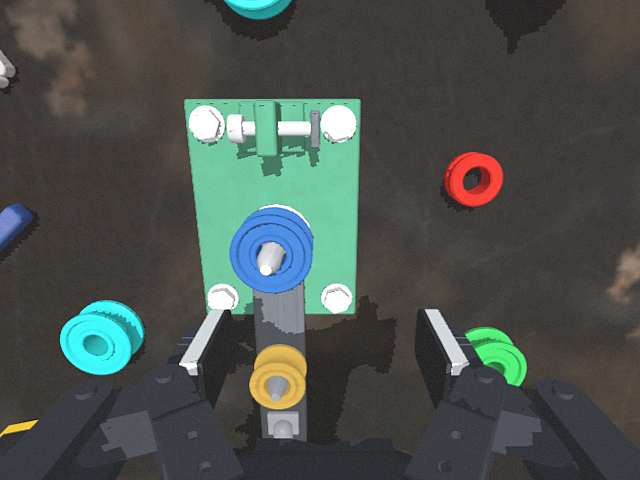

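The red collar is parked flat at (473,178), which is (0.609, 0.037). The blue die stands bare on the centre pin at (272,249), which is (0.5954, 0.1709). Next, the blue die.

>>> {"op": "drive_tool", "data": {
  "moves": [
    [0.85, 0, -0.32, 0, 0, 0, 0],
    [0.85, 0, -0.32, 0.2, 0, 0, 0],
    [0.85, 0, -0.32, 0.5, 0, 0, 0],
    [0.85, 0, -0.32, 0.6, 0, 0, 0],
    [0.85, 0, -0.32, 0.6, 0, 0, 0]
  ]
}}

```text
time_s: 10.5
position: [0.5942, 0.1703, 0.0322]
tool_rot: [0.995, -0.098, -0.002, 0.001]
force: [-1.5, 0.1, -0.2]
finger_gap: 0.0725
gripper_force: 0.0
```

>>> {"op": "drive_tool", "data": {
  "moves": [
    [0.85, 0, 0, 0, 0, 0, 0],
    [0.85, 0, 0, 0.2, 0, 0, 0],
    [0.85, 0, 0, 0.36, 0, 0, 0],
    [0.85, 0, 0, 0.36, 0, 0, 0],
    [0.85, 0, 0, 0.36, 0, 0, 0]
  ]
}}

```text
time_s: 11.0
position: [0.5954, 0.173, -0.0012]
tool_rot: [0.995, -0.097, -0.0, 0.0]
force: [0.5, 1.0, -0.2]
finger_gap: 0.0726
gripper_force: 0.0
```

>>> {"op": "drive_tool", "data": {
  "moves": [
    [0.85, 0, 0.02, 0, 0, 0, 0],
    [0.45, 0, 0.02, 0, 0, 0, 0],
    [0.45, 0, 0.02, 0, 0, 0, 0],
    [0.45, 0, 0.02, 0, 0, 0, 0],
    [0.45, 0, 0.02, 0, 0, 0, 0]
  ]
}}

```text
time_s: 11.5
position: [0.5957, 0.1712, -0.0001]
tool_rot: [0.995, -0.097, 0.001, -0.0]
force: [-1.1, -0.9, 6.5]
finger_gap: 0.0477
gripper_force: 62.0
```

>>> {"op": "drive_tool", "data": {
  "moves": [
    [0.45, 0, 0, 0, 0, 0, 0],
    [0.45, 0, 0, -0.1, 0, 0, 0],
    [0.45, 0, 0, -0.3, 0, 0, 0],
    [0.45, 0, 0, -0.7, 0, 0, 0],
    [0.45, 0, 0, -0.7, 0, 0, 0]
  ]
}}

```text
time_s: 12.0
position: [0.5984, 0.1729, 0.0742]
tool_rot: [0.995, -0.097, 0.004, -0.002]
force: [0.7, 0.4, -1.8]
finger_gap: 0.0477
gripper_force: 64.0
```

>>> {"op": "drive_tool", "data": {
  "moves": [
    [0.45, 0, 0.3, 0, 0, 0, 0],
    [0.45, 0, 0.7, 0, 0, 0, 0],
    [0.45, 0, 1, 0, 0, 0, 0]
  ]
}}

```text
time_s: 12.3
position: [0.5746, 0.0705, 0.0679]
tool_rot: [0.995, -0.097, -0.001, 0.001]
force: [0.6, -0.5, -1.2]
finger_gap: 0.0472
gripper_force: 64.0
```

>>> {"op": "drive_tool", "data": {
  "moves": [
    [0.45, 0, 0.4, 0, 0, 0, 0],
    [0.45, 0, 0.8, 0, 0, 0, 0],
    [0.45, 0, 1, 0, 0, 0, 0]
  ]
}}

```text
time_s: 12.6
position: [0.5548, -0.0301, 0.0679]
tool_rot: [0.995, -0.099, -0.001, 0.001]
force: [0.2, -0.7, -2.2]
finger_gap: 0.0475
gripper_force: 64.0
```

>>> {"op": "drive_tool", "data": {
  "moves": [
    [0.45, 0, 0.2, 0, 0, 0, 0],
    [0.45, 0, 0.3, 0.2, 0, 0, 0],
    [0.45, 0, 0.3, 0.6, 0, 0, 0],
    [0.45, 0, 0.3, 0.8, 0, 0, 0],
    [0.45, 0, 0.3, 0.8, 0, 0, 0]
  ]
}}

```text
time_s: 13.1
position: [0.5468, -0.0544, -0.0148]
tool_rot: [0.995, -0.097, -0.004, -0.0]
force: [-1.5, 0.1, -2.0]
finger_gap: 0.0477
gripper_force: 63.9
```

>>> {"op": "drive_tool", "data": {
  "moves": [
    [0.45, 0, 0, 0.05, 0, 0, 0],
    [0.45, 0, 0, 0.08, 0, 0, 0],
    [0.45, 0, 0, 0.08, 0, 0, 0],
    [0.45, 0, 0, 0.08, 0, 0, 0]
  ]
}}

```text
time_s: 13.5
position: [0.5513, -0.0547, -0.0185]
tool_rot: [0.995, -0.097, 0.001, 0.0]
force: [-0.1, 0.9, -1.2]
finger_gap: 0.048
gripper_force: 64.0
```

>>> {"op": "drive_tool", "data": {
  "moves": [
    [0.45, 0, 0, 0.02, 0, 0, 0],
    [0.45, 0, 0, 0.03, 0, 0, 0],
    [0.45, 0, 0, 0.03, 0, 0, 0]
  ]
}}

```text
time_s: 13.8
position: [0.5508, -0.0548, -0.0221]
tool_rot: [0.995, -0.097, 0.0, 0.0]
force: [-0.6, 0.2, 1.5]
finger_gap: 0.0477
gripper_force: 64.2
```

>>> {"op": "drive_tool", "data": {
  "moves": [
    [0.75, 0, 0, 0, 0, 0, 0],
    [0.75, 0, 0, 0, 0, 0, 0],
    [0.75, 0, 0, 0, 0, 0, 0],
    [0.75, 0, 0, 0, 0, 0, 0]
  ]
}}

```text
time_s: 14.2
position: [0.5506, -0.0546, -0.0224]
tool_rot: [0.995, -0.097, 0.0, 0.0]
force: [0.5, 0.1, -0.1]
finger_gap: 0.0644
gripper_force: 0.0
```

>>> {"op": "drive_tool", "data": {
  "moves": [
    [0.75, 0, 0, -0.2, 0, 0, 0],
    [0.75, 0, 0, -0.6, 0, 0, 0],
    [0.75, 0, 0, -0.9, 0, 0, 0],
    [0.75, 0, 0, -0.9, 0, 0, 0],
    [0.75, 0, 0, -0.9, 0, 0, 0]
  ]
}}

```text
time_s: 14.7
position: [0.5509, -0.0549, 0.0681]
tool_rot: [0.995, -0.097, 0.001, 0.0]
force: [-0.8, 0.6, -0.6]
finger_gap: 0.0641
gripper_force: 0.0
```

>>> {"op": "drive_tool", "data": {
  "moves": [
    [0.75, -0.2, -0.4, 0, 0, 0, 0],
    [0.75, -0.4, -0.8, 0, 0, 0, 0],
    [0.75, -0.5, -1, 0, 0, 0, 0],
    [0.75, -0.5, -1, 0, 0, 0, 0]
  ]
}}

```text
time_s: 15.1
position: [0.5183, 0.0576, 0.0662]
tool_rot: [0.996, -0.093, -0.002, -0.001]
force: [0.5, 0.1, -0.4]
finger_gap: 0.0637
gripper_force: 0.0
```

>>> {"op": "drive_tool", "data": {
  "moves": [
    [0.75, -0.2, -0.4, 0, 0, 0, 0],
    [0.75, -0.3, -0.8, 0, 0, 0, 0],
    [0.75, -0.3, -1, 0, 0, 0, 0],
    [0.75, -0.3, -1, 0, 0, 0, 0],
    [0.75, -0.3, -1, 0, 0, 0, 0]
  ]
}}

```text
time_s: 15.6
position: [0.5102, 0.1558, 0.0664]
tool_rot: [0.995, -0.097, -0.001, 0.001]
force: [-0.3, -0.3, -0.5]
finger_gap: 0.0644
gripper_force: 0.0
```

Run:
```python
from h import *
print(tool()[:3,3].round(4),telemetry.get_obs()["joint_pos"].round(2))
c,T=wrist(); blobs(c,T,["red","blue","yel"])
print("yel in tool",to_tool([.5025,.1893,.046]).round(4))
```

```text
[0.5102 0.1558 0.0664] [ 0.39  0.29 -0.83  1.88  0.24  1.08 -2.3 ]
red [512.  35.] [473, 0, 78, 72, 3886] z90 0.0157 topmid [0.6082 0.0365 0.014 ] [0.033 0.035 0.007]
blue [632. 123.] [622, 88, 18, 68, 836] z90 0.0062 topmid [ 0.5493 -0.0333  0.0045] [0.038 0.011 0.008]
yel [268. 292.] [232, 252, 72, 77, 1609] z90 0.0453 topmid [0.5026 0.1893 0.0435] [0.044 0.038 0.061]
yel [ 19. 383.] [0, 348, 54, 82, 2697] z90 0.0362 topmid [0.4591 0.3716 0.0369] [0.031 0.01  0.012]
yel in tool [-0.0144 -0.0321  0.0204]
```

>>> {"op": "drive_tool", "data": {
  "moves": [
    [0.75, -0.14, -0.3, 0, 0, 0, 0],
    [0.75, -0.14, -0.3, 0, 0, 0, 0],
    [0.75, -0.14, -0.3, 0.2, 0, 0, 0],
    [0.75, -0.14, -0.3, 0.3, 0, 0, 0],
    [0.75, -0.14, -0.3, 0.3, 0, 0, 0]
  ]
}}

```text
time_s: 16.15
position: [0.5015, 0.1869, 0.0357]
tool_rot: [0.995, -0.098, -0.002, 0.001]
force: [-0.5, -0.2, -0.4]
finger_gap: 0.0638
gripper_force: 0.0
```

>>> {"op": "drive_tool", "data": {
  "moves": [
    [0.75, 0, 0, 0, 0, 0, 0],
    [0.75, 0, 0, 0.2, 0, 0, 0],
    [0.75, 0, 0, 0.36, 0, 0, 0],
    [0.75, 0, 0, 0.36, 0, 0, 0],
    [0.75, 0, 0, 0.36, 0, 0, 0]
  ]
}}

```text
time_s: 16.65
position: [0.5025, 0.1892, 0.0016]
tool_rot: [0.995, -0.097, -0.0, 0.0]
force: [0.3, -0.4, 0.4]
finger_gap: 0.0642
gripper_force: 0.0
```

Run:
```python
from h import *
print(tool()[:3,3].round(4),to_tool([.5024,.1894,.0]).round(4)); tips()
```

```text
[0.5025 0.1892 0.0016] [-0.0002 -0.0002  0.0016]
side -1 1419 tip z -0.0168 inner 0.0001
side 1 1370 tip z -0.0169 inner 0.0003
```

Right on the die. Close and lift.

>>> {"op": "drive_tool", "data": {
  "moves": [
    [0.3, 0, 0, 0.01, 0, 0, 0],
    [0.3, 0, 0, 0.01, 0, 0, 0],
    [0.3, 0, 0, 0.01, 0, 0, 0],
    [0.3, 0, 0, 0.01, 0, 0, 0],
    [0.3, 0, 0, 0.01, 0, 0, 0]
  ]
}}

```text
time_s: 17.2
position: [0.5033, 0.1894, 0.0015]
tool_rot: [0.995, -0.097, 0.001, -0.0]
force: [-1.8, -0.4, 5.5]
finger_gap: 0.0349
gripper_force: 60.3
```

>>> {"op": "drive_tool", "data": {
  "moves": [
    [0.3, 0, 0, -0.1, 0, 0, 0],
    [0.3, 0, 0, -0.3, 0, 0, 0],
    [0.3, 0, 0, -0.7, 0, 0, 0],
    [0.3, 0, 0, -0.7, 0, 0, 0],
    [0.3, 0, 0, -0.7, 0, 0, 0]
  ]
}}

```text
time_s: 17.7
position: [0.5032, 0.1891, 0.0715]
tool_rot: [0.995, -0.097, 0.001, 0.0]
force: [0.2, 0.7, -2.5]
finger_gap: 0.0352
gripper_force: 60.4
```

>>> {"op": "drive_tool", "data": {
  "moves": [
    [0.3, 0.4, 0, 0, 0, 0, 0],
    [0.3, 0.8, 0, 0, 0, 0, 0],
    [0.3, 0.95, 0, 0, 0, 0, 0],
    [0.3, 0.95, 0, 0, 0, 0, 0],
    [0.3, 0.95, 0, 0, 0, 0, 0]
  ]
}}

```text
time_s: 18.2
position: [0.5941, 0.171, 0.0689]
tool_rot: [0.995, -0.097, -0.002, 0.0]
force: [-0.5, 0.8, -1.2]
finger_gap: 0.0349
gripper_force: 60.5
```

>>> {"op": "drive_tool", "data": {
  "moves": [
    [0.3, 0, 0, 0, 0, 0, 0],
    [0.3, 0, 0, 0, 0, 0, 0],
    [0.3, 0, 0, 0, 0, 0, 0]
  ]
}}

```text
time_s: 18.5
position: [0.5952, 0.1712, 0.0707]
tool_rot: [0.995, -0.096, 0.0, 0.0]
force: [0.4, -0.3, -1.7]
finger_gap: 0.0355
gripper_force: 60.5
```

Run:
```python
from h import *
print(tool()[:3,3].round(4),to_tool([.5955,.1711,.0]).round(4))
c,T=wrist("w5"); blobs(c,T,["yel","red"])
```

```text
[0.5952 0.1712 0.0707] [ 0.0003 -0.      0.0707]
yel [324. 332.] [277, 275, 95, 110, 7874] z90 0.1146 topmid [0.5946 0.1713 0.1128] [0.038 0.037 0.008]
yel [ 31. 454.] [0, 441, 60, 39, 397] z90 0.0283 topmid [0.5471 0.3287 0.0995] [0.144 0.205 0.152]
red [540. 185.] [505, 157, 70, 59, 2911] z90 0.0158 topmid [0.6094 0.0366 0.0139] [0.034 0.035 0.007]
```

View pics/w5.png

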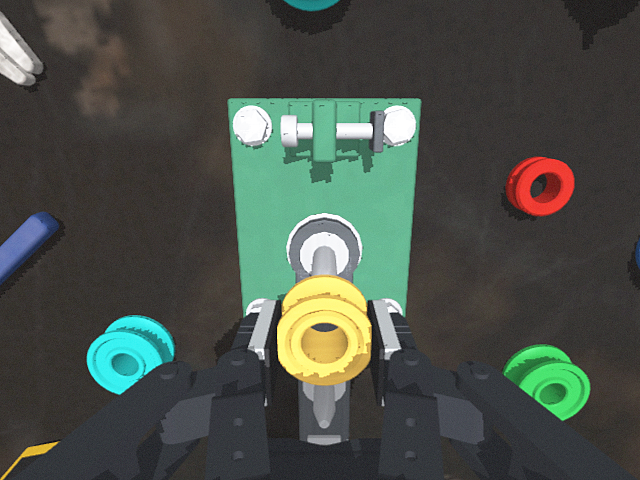

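The wrist view shows the brass die held level at (324,332), with the centre pin and washer at (324,250) behind and below it. The die's axis is within 1 mm of the pin's. Lower it, watching the force.

>>> {"op": "drive_tool", "data": {
  "moves": [
    [0.3, 0.005, 0, 0.1, 0, 0, 0],
    [0.3, 0.005, 0, 0.2, 0, 0, 0],
    [0.3, 0.005, 0, 0.27, 0, 0, 0],
    [0.3, 0.005, 0, 0.34, 0, 0, 0],
    [0.3, 0.005, 0, 0.4, 0, 0, 0]
  ]
}}

```text
time_s: 19.05
position: [0.5961, 0.1707, 0.0295]
tool_rot: [0.995, -0.097, -0.0, 0.0]
force: [0.3, 0.1, -1.8]
finger_gap: 0.0354
gripper_force: 60.5
```

>>> {"op": "drive_tool", "data": {
  "moves": [
    [0.3, 0, 0, 0.08, 0, 0, 0],
    [0.3, 0, 0, 0.16, 0, 0, 0],
    [0.3, 0, 0, 0.22, 0, 0, 0],
    [0.3, 0, 0, 0.27, 0, 0, 0],
    [0.3, 0, 0, 0.27, 0, 0, 0]
  ]
}}

```text
time_s: 19.55
position: [0.5958, 0.1705, 0.0027]
tool_rot: [0.995, -0.097, -0.001, 0.0]
force: [0.4, -1.7, -1.9]
finger_gap: 0.0349
gripper_force: 60.5
```

>>> {"op": "drive_tool", "data": {
  "moves": [
    [0.3, 0, 0, 0.01, 0, 0, 0],
    [0.3, 0, 0, 0.02, 0, 0, 0],
    [0.3, 0, 0, 0.02, 0, 0, 0]
  ]
}}

```text
time_s: 19.85
position: [0.5966, 0.1708, 0.0018]
tool_rot: [0.995, -0.097, 0.0, 0.0]
force: [-0.2, -0.4, -1.4]
finger_gap: 0.0351
gripper_force: 60.5
```

>>> {"op": "drive_tool", "data": {
  "moves": [
    [0.65, 0, 0, 0, 0, 0, 0],
    [0.65, 0, 0, 0, 0, 0, 0],
    [0.65, 0, 0, 0, 0, 0, 0],
    [0.65, 0, 0, 0, 0, 0, 0]
  ]
}}

```text
time_s: 20.25
position: [0.5966, 0.1708, 0.0018]
tool_rot: [0.995, -0.097, 0.0, -0.0]
force: [-0.6, -0.1, 0.3]
finger_gap: 0.0557
gripper_force: 0.0
```

>>> {"op": "drive_tool", "data": {
  "moves": [
    [0.65, 0, 0, -0.2, 0, 0, 0],
    [0.65, 0, 0, -0.5, 0, 0, 0],
    [0.65, 0, 0, -0.7, 0, 0, 0],
    [0.65, 0, 0, -0.7, 0, 0, 0],
    [0.65, 0, 0, -0.7, 0, 0, 0]
  ]
}}

```text
time_s: 20.75
position: [0.5965, 0.1707, 0.0717]
tool_rot: [0.995, -0.097, 0.0, 0.0]
force: [-0.2, 0.0, -0.5]
finger_gap: 0.0557
gripper_force: 0.0
```

>>> {"op": "drive_tool", "data": {
  "moves": [
    [0.65, 0.2, 0.5, 0, 0, 0, 0],
    [0.65, 0.39, 1, 0, 0, 0, 0],
    [0.65, 0.39, 1, 0, 0, 0, 0],
    [0.65, 0.39, 1, 0, 0, 0, 0]
  ]
}}

```text
time_s: 21.15
position: [0.6149, 0.0614, 0.0697]
tool_rot: [0.995, -0.1, -0.001, 0.001]
force: [-0.1, 0.1, -0.6]
finger_gap: 0.0558
gripper_force: 0.0
```

>>> {"op": "drive_tool", "data": {
  "moves": [
    [0.65, 0, 0.29, 0, 0, 0, 0],
    [0.65, 0, 0.29, 0, 0, 0, 0],
    [0.65, 0, 0.29, 0, 0, 0, 0],
    [0.65, 0, 0.29, 0, 0, 0, 0],
    [0.65, 0, 0.29, 0, 0, 0, 0]
  ]
}}

```text
time_s: 21.65
position: [0.6096, 0.0388, 0.0716]
tool_rot: [0.995, -0.096, -0.0, -0.0]
force: [0.4, 0.6, 0.6]
finger_gap: 0.0554
gripper_force: 0.0
```

Run:
```python
from h import *
print(tool()[:3,3].round(4),to_tool([.609,.0362,.0]).round(4))
c,T=wrist(); blobs(c,T,["yel","red","blue"])
```

```text
[0.6096 0.0388 0.0716] [-0.0001  0.0027  0.0716]
yel [374.  16.] [339, 0, 83, 26, 496] z90 0.0325 topmid [ 0.7308 -0.0129  0.0312] [0.013 0.036 0.008]
yel [134. 313.] [88, 287, 67, 67, 817] z90 0.0431 topmid [0.597  0.1625 0.0427] [0.036 0.022 0.005]
red [329. 247.] [302, 219, 55, 57, 2141] z90 0.0157 topmid [0.6094 0.0359 0.0139] [0.034 0.034 0.006]
blue [478. 308.] [437, 266, 89, 83, 3853] z90 0.0235 topmid [ 0.5515 -0.0533  0.0218] [0.05  0.051 0.007]
```

>>> {"op": "drive_tool", "data": {
  "moves": [
    [0.65, 0, 0.028, 0.2, 0, 0, 0],
    [0.65, 0, 0.028, 0.5, 0, 0, 0],
    [0.65, 0, 0.028, 0.8, 0, 0, 0],
    [0.65, 0, 0.028, 0.96, 0, 0, 0],
    [0.65, 0, 0.028, 0.96, 0, 0, 0]
  ]
}}

```text
time_s: 22.2
position: [0.6071, 0.0343, -0.0268]
tool_rot: [0.995, -0.097, -0.002, 0.0]
force: [0.3, -0.8, -0.0]
finger_gap: 0.0552
gripper_force: 0.0
```

>>> {"op": "drive_tool", "data": {
  "moves": [
    [0.65, 0, 0, 0, 0, 0, 0],
    [0.3, 0, 0, 0, 0, 0, 0],
    [0.3, 0, 0, 0, 0, 0, 0],
    [0.3, 0, 0, 0, 0, 0, 0],
    [0.3, 0, 0, 0, 0, 0, 0]
  ]
}}

```text
time_s: 22.7
position: [0.6109, 0.0342, -0.0221]
tool_rot: [0.995, -0.097, 0.002, -0.0]
force: [-1.6, -0.0, 5.5]
finger_gap: 0.0312
gripper_force: 58.9
```

>>> {"op": "drive_tool", "data": {
  "moves": [
    [0.3, 0, 0, -0.2, 0, 0, 0],
    [0.3, 0, 0, -0.6, 0, 0, 0],
    [0.3, 0, 0, -1, 0, 0, 0],
    [0.3, 0, 0, -1, 0, 0, 0]
  ]
}}

```text
time_s: 23.1
position: [0.6139, 0.0348, 0.0825]
tool_rot: [0.995, -0.097, 0.006, -0.0]
force: [-0.1, -0.8, -1.4]
finger_gap: 0.0311
gripper_force: 59.7
```

>>> {"op": "drive_tool", "data": {
  "moves": [
    [0.3, -0.2, -0.5, 0, 0, 0, 0],
    [0.3, -0.39, -1, 0, 0, 0, 0],
    [0.3, -0.39, -1, 0, 0, 0, 0],
    [0.3, -0.39, -1, 0, 0, 0, 0]
  ]
}}

```text
time_s: 23.5
position: [0.5893, 0.1427, 0.0759]
tool_rot: [0.996, -0.094, 0.0, -0.0]
force: [-0.3, -0.3, -0.8]
finger_gap: 0.0311
gripper_force: 59.7
```

>>> {"op": "drive_tool", "data": {
  "moves": [
    [0.3, 0, -0.31, 0, 0, 0, 0],
    [0.3, 0, -0.31, 0, 0, 0, 0],
    [0.3, 0, -0.31, 0, 0, 0, 0],
    [0.3, 0, -0.31, 0, 0, 0, 0],
    [0.3, 0, -0.31, 0, 0, 0, 0]
  ]
}}

```text
time_s: 24.0
position: [0.5966, 0.1679, 0.0753]
tool_rot: [0.995, -0.098, -0.0, 0.001]
force: [-1.0, -0.7, -0.6]
finger_gap: 0.0315
gripper_force: 59.8
```

Run:
```python
from h import *
print(tool()[:3,3].round(4),to_tool([.5958,.1710,.0]).round(4))
c,T=wrist("w6"); blobs(c,T,["yel","red"])
```

```text
[0.5966 0.1679 0.0753] [-0.0014 -0.003   0.0753]
yel [318. 255.] [285, 227, 68, 65, 1124] z90 0.0454 topmid [0.599  0.171  0.0437] [0.032 0.037 0.058]
yel [ 35. 452.] [0, 438, 67, 42, 448] z90 0.0296 topmid [0.5478 0.3266 0.1021] [0.145 0.21  0.154]
red [324. 327.] [284, 281, 81, 90, 5397] z90 0.1131 topmid [0.5957 0.1681 0.111 ] [0.035 0.033 0.007]
```

View pics/w6.png

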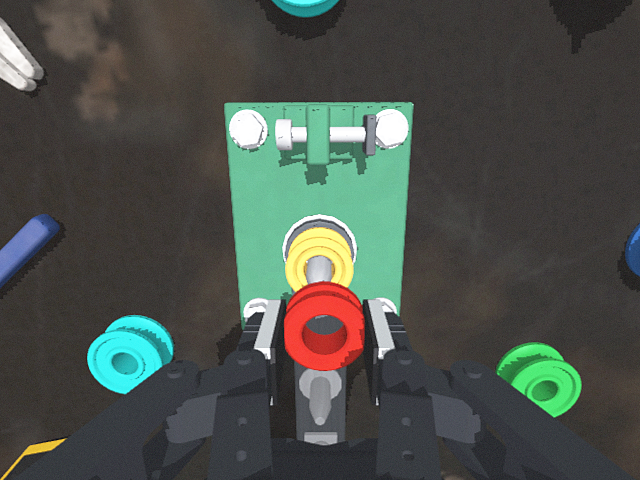

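The wrist view shows the brass die seated on the centre pin at (318,260) and the collar held at (324,327), about 3 mm off in y. Nudge it over and let it settle.

>>> {"op": "drive_tool", "data": {
  "moves": [
    [0.3, -0.005, -0.01, 0, 0, 0, 0],
    [0.3, -0.005, -0.01, 0, 0, 0, 0],
    [0.3, -0.005, -0.01, 0, 0, 0, 0],
    [0.3, -0.005, -0.01, 0, 0, 0, 0]
  ]
}}

```text
time_s: 24.45
position: [0.5959, 0.171, 0.0756]
tool_rot: [0.995, -0.097, 0.0, 0.0]
force: [0.1, -1.0, -1.4]
finger_gap: 0.0311
gripper_force: 59.8
```

Run:
```python
from h import *
print(tool()[:3,3].round(4),to_tool([.5958,.1710,.0]).round(4))
c,T=wrist(); blobs(c,T,["red"])
```

```text
[0.5959 0.171  0.0756] [-0.0001  0.      0.0756]
red [324. 327.] [284, 282, 81, 89, 5403] z90 0.1133 topmid [0.5952 0.1712 0.1114] [0.035 0.033 0.007]
```

>>> {"op": "drive_tool", "data": {
  "moves": [
    [0.3, 0, 0, 0.1, 0, 0, 0],
    [0.3, 0, 0, 0.2, 0, 0, 0],
    [0.3, 0, 0, 0.28, 0, 0, 0],
    [0.3, 0, 0, 0.35, 0, 0, 0],
    [0.3, 0, 0, 0.35, 0, 0, 0]
  ]
}}

```text
time_s: 25.0
position: [0.5949, 0.1707, 0.0389]
tool_rot: [0.995, -0.097, -0.001, 0.0]
force: [-0.2, 0.2, -2.0]
finger_gap: 0.0317
gripper_force: 59.8
```

>>> {"op": "drive_tool", "data": {
  "moves": [
    [0.3, 0, 0, 0.06, 0, 0, 0],
    [0.3, 0, 0, 0.11, 0, 0, 0],
    [0.3, 0, 0, 0.15, 0, 0, 0],
    [0.3, 0, 0, 0.15, 0, 0, 0],
    [0.3, 0, 0, 0.15, 0, 0, 0]
  ]
}}

```text
time_s: 25.5
position: [0.596, 0.1711, 0.0256]
tool_rot: [0.995, -0.097, 0.0, 0.0]
force: [0.5, -0.1, -1.1]
finger_gap: 0.0312
gripper_force: 59.8
```

Release, then fetch the blue die.

>>> {"op": "drive_tool", "data": {
  "moves": [
    [0.65, 0, 0, 0, 0, 0, 0],
    [0.65, 0, 0, 0, 0, 0, 0],
    [0.65, 0, 0, 0, 0, 0, 0],
    [0.65, 0, 0, 0, 0, 0, 0]
  ]
}}

```text
time_s: 25.9
position: [0.5961, 0.1711, 0.0258]
tool_rot: [0.995, -0.097, 0.0, 0.0]
force: [0.4, 0.1, 0.3]
finger_gap: 0.0559
gripper_force: 0.0
```

>>> {"op": "drive_tool", "data": {
  "moves": [
    [0.65, 0, 0, -0.2, 0, 0, 0],
    [0.85, 0, 0, -0.5, 0, 0, 0],
    [0.85, 0, 0, -0.5, 0, 0, 0],
    [0.85, 0, 0, -0.5, 0, 0, 0]
  ]
}}

```text
time_s: 26.3
position: [0.5965, 0.1712, 0.0764]
tool_rot: [0.995, -0.097, 0.001, -0.0]
force: [0.4, 0.1, -1.4]
finger_gap: 0.0726
gripper_force: 0.0
```

>>> {"op": "drive_tool", "data": {
  "moves": [
    [0.85, 0, 0.4, 0, 0, 0, 0],
    [0.85, 0, 0.8, 0, 0, 0, 0],
    [0.85, 0, 1, 0, 0, 0, 0]
  ]
}}

```text
time_s: 26.6
position: [0.5753, 0.0683, 0.0739]
tool_rot: [0.995, -0.099, -0.001, 0.002]
force: [-0.3, 0.2, 0.1]
finger_gap: 0.0725
gripper_force: 0.0
```

>>> {"op": "drive_tool", "data": {
  "moves": [
    [0.85, 0, 0.4, 0, 0, 0, 0],
    [0.85, 0, 0.8, 0, 0, 0, 0],
    [0.85, 0, 1, 0, 0, 0, 0]
  ]
}}

```text
time_s: 26.9
position: [0.5555, -0.03, 0.0741]
tool_rot: [0.995, -0.099, -0.001, 0.001]
force: [-0.3, -0.4, -0.4]
finger_gap: 0.0727
gripper_force: 0.0
```

>>> {"op": "drive_tool", "data": {
  "moves": [
    [0.85, 0, 0.3, 0, 0, 0, 0],
    [0.85, 0, 0.3, 0, 0, 0, 0],
    [0.85, 0, 0.3, 0, 0, 0, 0],
    [0.85, 0, 0.3, 0, 0, 0, 0],
    [0.85, 0, 0.3, 0, 0, 0, 0]
  ]
}}

```text
time_s: 27.4
position: [0.5515, -0.053, 0.0754]
tool_rot: [0.995, -0.096, -0.0, -0.0]
force: [-0.8, 0.2, -0.2]
finger_gap: 0.0723
gripper_force: 0.0
```

Run:
```python
from h import *
print(tool()[:3,3].round(4),to_tool([.551,-.0542,.0]).round(4))
c,T=wrist(); blobs(c,T,["blue"])
c=vision.capture("top"); blobs(c,c["T"],["red","yel"],60)
```

```text
[ 0.5515 -0.053   0.0754] [-0.0003  0.0013  0.0754]
blue [327. 250.] [286, 207, 82, 85, 5203] z90 0.0235 topmid [ 0.5507 -0.0546  0.022 ] [0.05  0.05  0.006]
red [229.  51.] [208, 36, 36, 34, 784] z90 0.1073 topmid [1.0766 0.3671 0.1217] [0.048 0.083 0.038]
red [230. 149.] [218, 132, 21, 38, 158] z90 0.0131 topmid [0.8318 0.3647 0.0117] [0.102 0.057 0.008]
red [218. 157.] [207, 139, 27, 34, 167] z90 0.0126 topmid [0.8165 0.3866 0.0114] [0.092 0.074 0.008]
red [378. 169.] [373, 163, 11, 12, 87] z90 0.1409 topmid [ 0.7484 -0.0207  0.1476] [0.005 0.007 0.021]
red [298. 237.] [292, 231, 13, 13, 104] z90 0.0643 topmid [0.5932 0.1707 0.063 ] [0.031 0.03  0.008]
yel [617. 208.] [601, 193, 35, 33, 672] z90 0.0586 topmid [ 0.6802 -0.6118  0.0582] [0.068 0.065 0.011]
yel [204. 291.] [188, 284, 32, 15, 456] z90 0.0637 topmid [0.4576 0.4013 0.0627] [0.032 0.043 0.009]
```

>>> {"op": "drive_tool", "data": {
  "moves": [
    [0.85, 0, 0, 0.2, 0, 0, 0],
    [0.85, 0, 0, 0.5, 0, 0, 0],
    [0.85, 0, 0, 0.8, 0, 0, 0],
    [0.85, 0, 0, 0.96, 0, 0, 0],
    [0.85, 0, 0, 0.96, 0, 0, 0]
  ]
}}

```text
time_s: 28.0
position: [0.5496, -0.0539, -0.0226]
tool_rot: [0.995, -0.096, -0.002, -0.0]
force: [-0.1, -0.0, -0.2]
finger_gap: 0.0726
gripper_force: 0.0
```

>>> {"op": "drive_tool", "data": {
  "moves": [
    [0.85, 0, 0, 0, 0, 0, 0],
    [0.45, 0, 0, 0, 0, 0, 0],
    [0.45, 0, 0, 0, 0, 0, 0],
    [0.45, 0, 0, 0, 0, 0, 0],
    [0.45, 0, 0, 0, 0, 0, 0]
  ]
}}

```text
time_s: 28.5
position: [0.5532, -0.0548, -0.0182]
tool_rot: [0.995, -0.097, 0.002, 0.0]
force: [-1.9, 0.5, 6.5]
finger_gap: 0.0475
gripper_force: 61.1
```

>>> {"op": "drive_tool", "data": {
  "moves": [
    [0.45, 0, 0, -0.2, 0, 0, 0],
    [0.45, 0, 0, -0.6, 0, 0, 0],
    [0.45, 0, 0, -1, 0, 0, 0],
    [0.45, 0, 0, -1, 0, 0, 0]
  ]
}}

```text
time_s: 28.9
position: [0.5564, -0.0546, 0.0861]
tool_rot: [0.995, -0.097, 0.006, 0.001]
force: [0.9, 0.1, -1.0]
finger_gap: 0.0475
gripper_force: 62.7
```

>>> {"op": "drive_tool", "data": {
  "moves": [
    [0.45, -0.25, -0.4, 0, 0, 0, 0],
    [0.45, -0.5, -0.8, 0, 0, 0, 0],
    [0.45, -0.5, -1, 0, 0, 0, 0],
    [0.45, -0.5, -1, 0, 0, 0, 0]
  ]
}}

```text
time_s: 29.3
position: [0.5214, 0.0574, 0.08]
tool_rot: [0.996, -0.094, 0.001, -0.001]
force: [1.1, 0.2, -1.4]
finger_gap: 0.0475
gripper_force: 62.7
```

>>> {"op": "drive_tool", "data": {
  "moves": [
    [0.45, -0.2, -0.4, 0, 0, 0, 0],
    [0.45, -0.4, -0.8, 0, 0, 0, 0],
    [0.45, -0.45, -1, 0, 0, 0, 0],
    [0.45, -0.45, -1, 0, 0, 0, 0]
  ]
}}

```text
time_s: 29.7
position: [0.4962, 0.1633, 0.0798]
tool_rot: [0.996, -0.094, 0.0, -0.001]
force: [0.8, 0.4, -1.6]
finger_gap: 0.0476
gripper_force: 62.7
```

>>> {"op": "drive_tool", "data": {
  "moves": [
    [0.45, 0, -0.3, 0, 0, 0, 0],
    [0.45, 0, -0.3, 0, 0, 0, 0],
    [0.45, 0, -0.3, 0, 0, 0, 0],
    [0.45, 0, -0.3, 0, 0, 0, 0],
    [0.45, 0, -0.3, 0, 0, 0, 0]
  ]
}}

```text
time_s: 30.2
position: [0.5029, 0.1876, 0.0793]
tool_rot: [0.995, -0.098, -0.0, 0.001]
force: [0.5, -0.0, -1.8]
finger_gap: 0.0479
gripper_force: 62.8
```

Run:
```python
from h import *
print(tool()[:3,3].round(4),to_tool([.5024,.1894,.0]).round(4))
c,T=wrist("w7"); blobs(c,T,["blue","yel","red"])
```

```text
[0.5029 0.1876 0.0793] [-0.0009 -0.0018  0.0793]
blue [13. 73.] [0, 47, 30, 57, 721] z90 0.0132 topmid [0.64   0.3427 0.0113] [0.022 0.021 0.007]
blue [324. 330.] [261, 263, 127, 134, 13434] z90 0.121 topmid [0.5014 0.1881 0.1193] [0.051 0.049 0.007]
yel [ 44. 371.] [0, 322, 102, 105, 5968] z90 0.0585 topmid [0.4601 0.3884 0.0578] [0.035 0.023 0.009]
red [319.  85.] [283, 46, 74, 80, 3334] z90 0.0618 topmid [0.594  0.1716 0.0606] [0.033 0.033 0.007]
```

View pics/w7.png

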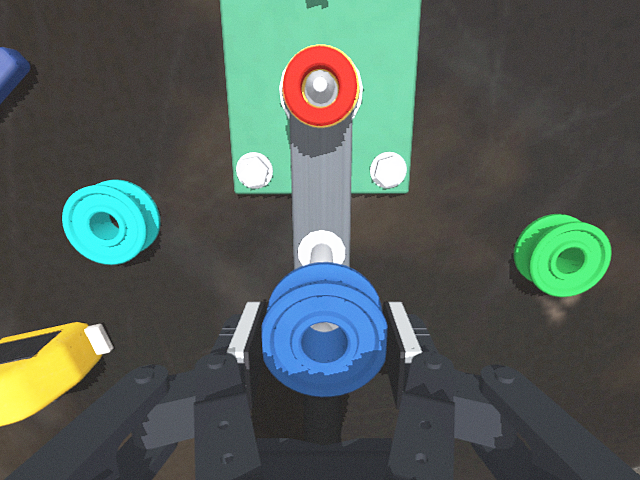

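The view shows the collar seated at (320,85) and the blue die held at (324,335), over the follower pin at (321,250). Let it settle before lowering.

>>> {"op": "drive_tool", "data": {
  "moves": [
    [0.45, 0.005, 0, 0, 0, 0, 0],
    [0.45, 0.005, 0, 0, 0, 0, 0],
    [0.45, 0.005, 0, 0, 0, 0, 0]
  ]
}}

```text
time_s: 30.55
position: [0.5033, 0.1891, 0.0796]
tool_rot: [0.995, -0.097, 0.0, 0.0]
force: [0.0, -0.4, -2.3]
finger_gap: 0.0475
gripper_force: 62.8
```

Run:
```python
from h import *
print(tool()[:3,3].round(4),to_tool([.5024,.1894,.0]).round(4))
c,T=wrist(); blobs(c,T,["blue"])
```

```text
[0.5033 0.1891 0.0796] [-0.0009 -0.0002  0.0796]
blue [16. 74.] [0, 46, 33, 60, 784] z90 0.0132 topmid [0.6392 0.3444 0.0116] [0.025 0.024 0.007]
blue [324. 330.] [261, 263, 127, 134, 13431] z90 0.1212 topmid [0.5017 0.1895 0.1195] [0.051 0.05  0.007]
```

>>> {"op": "drive_tool", "data": {
  "moves": [
    [0.45, 0, 0, 0.15, 0, 0, 0],
    [0.45, 0, 0, 0.3, 0, 0, 0],
    [0.45, 0, 0, 0.4, 0, 0, 0],
    [0.45, 0, 0, 0.48, 0, 0, 0],
    [0.45, 0, 0, 0.54, 0, 0, 0]
  ]
}}

```text
time_s: 31.1
position: [0.5026, 0.1893, 0.0243]
tool_rot: [0.995, -0.097, -0.001, 0.0]
force: [0.4, -1.2, -1.6]
finger_gap: 0.0473
gripper_force: 62.8
```

>>> {"op": "drive_tool", "data": {
  "moves": [
    [0.45, 0, 0, 0.06, 0, 0, 0],
    [0.45, 0, 0, 0.12, 0, 0, 0],
    [0.45, 0, 0, 0.17, 0, 0, 0],
    [0.45, 0, 0, 0.2, 0, 0, 0],
    [0.45, 0, 0, 0.2, 0, 0, 0]
  ]
}}

```text
time_s: 31.6
position: [0.503, 0.1892, 0.0052]
tool_rot: [0.995, -0.097, -0.0, 0.0]
force: [-1.1, -0.8, -2.1]
finger_gap: 0.047
gripper_force: 62.8
```

Within 1 mm of the seat. Release, retreat up and away, and check.

>>> {"op": "drive_tool", "data": {
  "moves": [
    [0.75, 0, 0, 0, 0, 0, 0],
    [0.75, 0, 0, 0, 0, 0, 0],
    [0.75, 0, 0, 0, 0, 0, 0],
    [0.75, 0, 0, 0, 0, 0, 0]
  ]
}}

```text
time_s: 32.0
position: [0.5035, 0.1894, 0.0059]
tool_rot: [0.995, -0.097, 0.0, -0.0]
force: [1.1, 0.4, -0.8]
finger_gap: 0.0642
gripper_force: 0.0
```

>>> {"op": "drive_tool", "data": {
  "moves": [
    [0.75, 0, 0, -0.2, 0, 0, 0],
    [0.75, 0, 0, -0.5, 0, 0, 0],
    [0.75, 0, 0, -1, 0, 0, 0],
    [0.75, 0, 0, -1, 0, 0, 0]
  ]
}}

```text
time_s: 32.4
position: [0.5074, 0.1916, 0.1118]
tool_rot: [0.995, -0.097, 0.005, -0.002]
force: [-0.1, 0.7, 0.1]
finger_gap: 0.0644
gripper_force: 0.0
```

>>> {"op": "drive_tool", "data": {
  "moves": [
    [0.75, 0, 0.5, -0.3, 0, 0, 0],
    [0.75, 0, 1, -0.6, 0, 0, 0],
    [0.75, 0, 1, -0.6, 0, 0, 0],
    [0.75, 0, 1, -0.6, 0, 0, 0],
    [0.75, 0, 1, -0.6, 0, 0, 0]
  ]
}}

```text
time_s: 32.9
position: [0.4839, 0.0916, 0.1654]
tool_rot: [0.995, -0.097, 0.0, 0.0]
force: [0.4, 0.7, -0.7]
finger_gap: 0.0638
gripper_force: 0.0
```

Run:
```python
from h import *
c,T=wrist("w8"); blobs(c,T,["blue","yel","red"])
c=vision.capture("scene"); P=cloud(c); cv2.imwrite("pics/s8.png",cv2.resize(c["image"][130:350,200:440,::-1],None,fx=3,fy=2.7))
c=vision.capture("top"); P=cloud(c)
for u0,v0 in((445,235),(448,186)):
    q=P[v0-28:v0+28,u0-28:u0+28].reshape(-1,3); s=q[(q[:,2]>.035)&(q[:,2]<.05)]
    print(u0,((s.min(0)+s.max(0))/2).round(4),np.median(s[:,2]).round(4))
```

```text
blue [204. 221.] [165, 190, 71, 67, 1207] z90 0.0452 topmid [0.5005 0.1894 0.0436] [0.05  0.05  0.007]
blue [197. 227.] [178, 209, 38, 37, 455] z90 0.0454 topmid [0.4996 0.19   0.0435] [0.029 0.028 0.007]
yel [207. 109.] [180, 78, 39, 46, 340] z90 0.0446 topmid [0.5883 0.1649 0.0433] [0.026 0.027 0.007]
yel [ 19. 300.] [0, 274, 50, 59, 1821] z90 0.0413 topmid [0.4587 0.3744 0.0423] [0.032 0.011 0.013]
red [177.  95.] [150, 68, 56, 54, 1871] z90 0.0616 topmid [0.5938 0.1709 0.0598] [0.033 0.033 0.007]
445 [ 0.6135 -0.1926  0.0433] 0.0441
448 [ 0.7325 -0.2019  0.0428] 0.0443
```

View pics/s8.png

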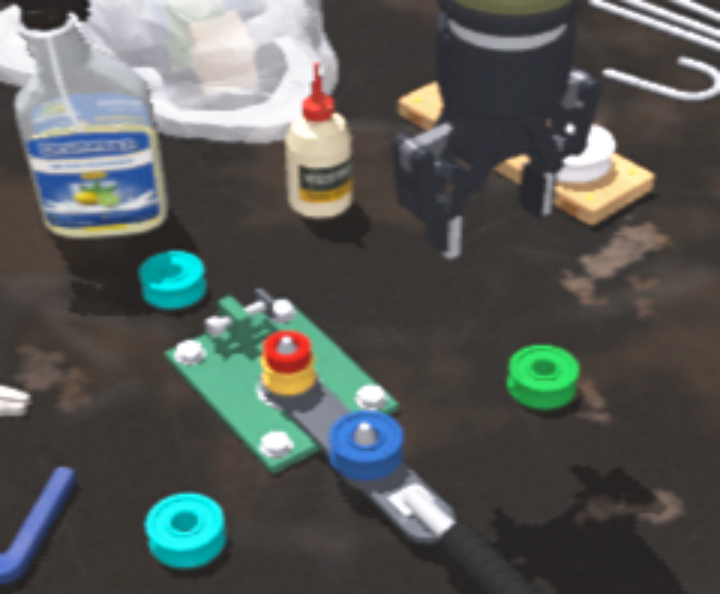

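View pics/w8.png

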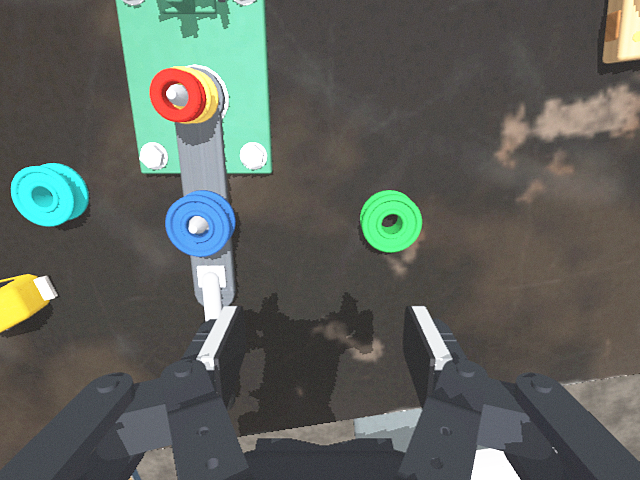

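Both views show brass with the collar on the centre pin (wrist 178,95) and blue flat on the follower pin (199,224). The seated heights are right (0.045 and 0.062), the large and black dies are level and unmoved, and the gripper is clear.

```bash
python3 -c "
from plant import ticket
print(ticket.hand_in())"
```

```text
the job is handed in; nothing more can be done
None
```

The job is handed in: the brass die and red collar are on the centre pin and the blue die is on the follower pin, both seated by height check; the large die was already fully down on the rack's front pin, so I left it there.

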